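Press the lid home on a specimen jar

TASK

The blue-lidded specimen jar still has its lid standing proud: set the jar down gently, upright, in the nest of the lid press's carriage, slide the carriage all the way in under the plunger, and press the red plunger knob down to its stop so that the press drives the lid fully home. Then let the plunger spring back up and leave the jar there with the carriage in; do not push the lid down by hand, tip or drop the jar, or disturb the orange-lidded jars and the other loose things on the bench.

Things in the scene. Friction and masses are not known exactly. Their poses are not given: they have to be found in the camera images.
- jar: Loose round amber jar with blue lid, 0.15 to 0.3 kg. Origin: centre of its underside, z up. Body 56 mm diameter, 85 mm tall; above it a white neck (38 mm diameter, to z 104) and the lid (48 mm diameter, 18 mm tall), whose top is 112 to 114.5 mm up at the start (proud), 104.5 mm when home. Grip the body from above, about 72 mm above its underside. Stands on the bench left or right of the press.
- lid (a joint): How far the blue lid has been pushed down on its jar, m: 0 to 0.0025 at the start (proud), 0.010 fully home (hard stop). A stiff friction fit: needs about 6 N, stays where it is left.
- lid_top (a point): Centre of the top face of the blue lid.
- press: Fixed grey and white lid press. Origin: at bench level under the plunger axis. x points from the loading side to the column (the way the carriage slides in), z up. Base plate x -170 to 110 mm, 130 mm wide; column x 62 to 108 mm. A head (50 mm wide, from x -25 mm back to the column, z 176 to 206 mm) overhangs the pressing position; the red knob stands above it.
- carriage (a joint): Travel of the sliding carriage along the press's x axis, m: 0 fully out towards the loading side, 0.120 fully in (hard stop), where the nest lies exactly under the plunger. It starts between 0 and 0.015, friction about 2.5 N, stays where it is left.
- nest (a point): On the carriage: centre of the nest's floor, 22 mm above the bench, where the jar is to stand. The nest is a square, 68 mm inside, with blue walls 5 mm thick and 8 mm high. Axes as the press. It lies at x = -0.120 + carriage in the press's frame.
- push_plate (a point): On the carriage: middle of the top edge of the outer (press -x) face of the upright blue push plate, 105 mm on the loading side of the nest's centre, 76 mm above the bench. The plate is 10 mm thick, 40 mm wide and reaches down to 14 mm above the bench. Push its outer face along press +x to slide the carriage in.
- plunger (a joint): How far the spring plunger is pressed down, m: 0 up, 0.030 at its stop. The spring takes 2 N to start and 10 N at the stop, plus about 6 N while driving the lid; it rises by itself when let go. With carriage in and jar in the nest the ram is 20 to 22.5 mm above the proud lid, and at its stop has just driven the lid home.
- knob_top (a point): Centre of the top of the red plunger knob (round, 44 mm diameter, 18 mm tall, level top). With the plunger up it is 260 mm above the bench, pressed 230 mm.
- done_jar_a: Bystander: closed amber jar like the task's, but with an orange lid, 104.5 mm tall, 56 mm diameter. Origin: centre of its underside. Leave alone.
- done_jar_b: Bystander: a second closed, orange-lidded jar, same size and origin. Leave alone.
- beaker: Bystander: clear glass beaker, 76 mm rim diameter, 95 mm tall. Origin: centre of its underside.
- wash_bottle: Bystander: white wash bottle with blue cap, 68 mm diameter, 190 mm tall, thin spout out to 63 mm along its -x. Origin: centre of its underside.
- slide_box: Bystander: red and white box, 80 x 110 x 45 mm. Origin: centre of its underside.
- stapler: Bystander: grey and black stapler, 140 x 36 x 46 mm, long along its x. Origin: centre of its underside.
Things that resemble listed ones, but are neither listed nor needed, are in the scene too. Leave any turquoise look-alike of the jar alone.

How it is judged (in metres and radians):
On the way, in this order (a step that is already met when the one before it is completed fails the run):
1. the jar stands upright and released in the nest of the carriage, its lid still proud (horizontal distance between jar and nest below 0.009 m and z of jar in the frame of nest between -0.004 and 0.004 m and angle between jar's own z axis and vertical below 0.06 rad and contact force between each of the fingers, the arm and jar below 0.2 N and value of joint lid below 0.005 m), for 0.2 s.
2. the carriage is fully in with the jar standing in the nest, lid still proud (horizontal distance between jar and nest below 0.009 m and z of jar in the frame of nest between -0.004 and 0.004 m and angle between jar's own z axis and vertical below 0.06 rad and value of joint carriage above 0.116 m and value of joint lid below 0.005 m), for 0.1 s.
3. the plunger is pressed to its stop and the lid is home, the jar under it (horizontal distance between jar and nest below 0.009 m and z of jar in the frame of nest between -0.004 and 0.004 m and angle between jar's own z axis and vertical below 0.06 rad and value of joint carriage above 0.114 m and value of joint plunger above 0.028 m and value of joint lid above 0.008 m), for 0.1 s.
At the end, for the whole second after the job is handed in: The jar stands upright (within 0.06 rad) and at rest in the nest, within 9 mm of its centre; the carriage is in (at least 114 of 120 mm); the lid is home (pushed down at least 8 of 10 mm); the plunger is back up (within 3 mm) (horizontal distance between jar and nest below 0.009 m and z of jar in the frame of nest between -0.004 and 0.004 m and angle between jar's own z axis and vertical below 0.06 rad and value of joint carriage above 0.114 m and value of joint lid above 0.008 m and value of joint plunger below 0.003 m and linear speed of jar below 0.02 m/s); the robot touches nothing.
It fails at once if the jar is tipped over (by more than 0.5 rad) (angle between jar's own z axis and vertical above 0.5 rad).
It fails at once if the jar is dropped or thrown (moves faster than 0.5 m/s out of the gripper) (contact force between each of the arm, the fingers and jar below 0.05 N and linear speed of jar above 0.5 m/s).
It fails at once if another loose thing is moved by more than 30 mm (distance of any of done_jar_a, done_jar_b, beaker, wash_bottle, slide_box, stapler from where it was at the start of the episode above 0.03 m).
It also fails if it takes over 70 s, if anything falls off the work surface, if the arm or the gripper's body presses on something with over 40 N, if the wrist force passes 120 N, or if a joint passes its speed limit or range.

ROBOT

A 6-joint arm with a two-finger parallel gripper is mounted at the origin on the work surface. World frame = base frame: x ahead of the robot, y to its left, z up, the work surface at z = 0. Lengths are in m, angles in degrees, forces in N, time in s.
With the tool pointing down it reaches from about 0.4 to 0.825 m from the base axis. Payload 7 kg.
Tool frame: the origin (TCP) lies midway between the tips of the shut fingers; the grasp point (between the pads) lies 19 mm behind it (r.grip_depth is the distance from the TCP to the grasp point, in m); z points along the fingers, y is the line along which they close (so a half turn about z gives the same grasp; the last joint's range is limited). The gripper opens to 88 mm and grips with 3 to 60 N. Pads are 19 mm wide; open, the fingers measure 130 mm over their backs; the gripper's body (78 mm by 193 mm) begins 47 mm behind the grasp point.
Start: joints at [86.752, 20.546, 0.682, 0, -70.136, -16.507], TCP at [0.228, 0.635, 0.199] pointing down, gripper open.
Joint ranges: [-176.03, 176.03], [-82.01, 121.73], [-58.28, 71.71], [-173.87, 95.51], [-174.79, -0.11], [-173.66, 173.66]. Speed limits (degrees/s): [136.94, 136.94, 172.46, 180, 180, 180].

INTERFACE

Orientations are given as [roll, pitch, yaw] about the fixed x, y, z axes, in that order (R = Rz(yaw) Ry(pitch) Rx(roll)).
In Python, from plant import r, capture, close_job, search_frame, outline_of gives the robot as it stands.
- The arm moves only by the shell command python3 -m creep 'ROWS' [FORCE]. ROWS is JSON, a list of rows, each a list of 7 numbers: the finger opening in mm, from 0 to 87.6, then the shift along the world's x, y, z in units of 25 mm (1.0 is 25 mm), then the turn, a rotation vector about the world's x, y, z in degrees. In form: [[hand, x, y, z, ax, ay, az], ...]. A call has 1 to 8 rows; each row shifts and turns the commanded pose from where the row before left it; what a row does not reach is not made up. A row lasts 1/12 s, in which the tool goes at most 41.7 mm and 7.16 degrees, less where a joint would pass 70% of its speed; a pose out of reach is approached as far as the arm can. A call is refused whole if a number of a shift passes 1 or a number of a turn 7.16, either way. A call with a gripper value outside its range is refused whole. The fingers move at their own pace and stop on an object; FORCE is the grip in N (left out, the last holds). Time passes only in rows, so rows that do not move let the fingers close. It gives the time, the measured TCP pose, the force, the opening and the grip force at its end, in the units of the state.
- r.get_state(): the state, without advancing time (a new reading comes with each control period).
- capture(name): name is "scene" or "side" or "wrist"; returns a dict with "frame" (480x640x3 uint8, red, green, blue), "K" (3x3 intrinsics, pixels), "k1" (the pictures are not rectified: a ray, as slopes to the right and down, at radius r is drawn at 1 + k1 r^2 times it, then the intrinsics apply), "origin" and "rotation" of the camera in the world. Camera axes: x right, y down, z forward; pixel columns grow to the right and rows downward; lengths in m; the calibration is good to about 2 mm. A picture is of the moment at which its call begins. There is no depth.
- close_job(): hands the job in; it is judged then, once.
Trained networks look in a picture, given as the dict that the camera call returned (one of the last four; its "shot" number tells which), for a name from the list of things; names that differ only in an ending like _2 or _b are one class to them, and where a whole thing is asked for, a point or a joint stands for the part that bears it (a point fixed in the world has none). Each returns a list of dicts, best first, with "conf" (0 to 1); they miss things now and then, are a little off and sometimes report something else, mostly with a low value. They report only what shows in the picture. A call takes as long as a camera call. They do not tell look-alikes from the thing itself.
- search_frame(picture, target): "bbox" ([left, top, right, bottom] in pixels, round what is visible of it).
- outline_of(picture, target): "region" (480x640 bool, what is visible of it) and "bbox" ([left, top, right, bottom] in pixels, round what is visible of it).
The state is a dict: "time_s": time; "joints": joint angles; "qd": joint speeds; "joint_torque": joint torques, N m; "tcp_pos": TCP position; "eef_rot": TCP orientation; "contact_force": force on the tool from outside, world axes, zero at the start; "moment": the same for the moment, N m; "gripper_width": finger opening in m; "gripper_force": force on a finger pad.
Only numpy, scipy, OpenCV 4.12 (cv2) and the standard library are available. Lean on these libraries where they do the work, as an engineer would, in place of code of your own. Each camera call takes 0.05 s, during which the arm holds its last target. There are 200 camera calls.

## Working session

There is one attempt and no reset: what is moved stays moved. The work goes in short steps, Python scripts to look and compute and a shell command to move; the robot and the scene stay as the last step left them, time stands still between calls to the robot, and variables do not carry over. Pictures are saved under pics/ and viewed, at most 10 in all, crops included, and the job is handed in when it is done.

```bash
ls; mkdir -p pics; cat > h.py <<'E'
import numpy as np,cv2
from plant import r,capture,search_frame,outline_of
def shot(n,f=None):
    c=capture(n)
    if f: cv2.imwrite('pics/'+f,c['frame'][:,:,::-1])
    return c
def ray(c,u,v):
    K=np.array(c['K']);d=np.array([(u-K[0,2])/K[0,0],(v-K[1,2])/K[1,1]]);s=d.copy()
    for _ in range(20): s=d/(1+c['k1']*(s@s))
    return np.array(c['rotation'])@np.array([s[0],s[1],1.])
def atz(c,u,v,z):
    o=np.array(c['origin']);q=ray(c,u,v);return o+q*(z-o[2])/q[2]
def proj(c,P):
    p=np.array(c['rotation']).T@(np.array(P,float)-np.array(c['origin']));s=p[:2]/p[2];s=s*(1+c['k1']*(s@s));K=np.array(c['K'])
    return np.array([K[0,0]*s[0]+K[0,2],K[1,1]*s[1]+K[1,2]])
E
python3 - <<'E'
from h import *
for n in ['scene','side','wrist']:
    c=shot(n,n+'0.png');print(n,np.round(c['origin'],3),np.round(c['rotation'],2).tolist(),c['k1'])
    for t in ['jar','press','carriage','knob_top','push_plate','nest','done_jar_a']:
        print(t,[(np.round(d['bbox']).tolist(),round(d['conf'],2)) for d in search_frame(c,t)][:3])
E
```

```text
pics
scene [ 1.215 -0.473  1.333] [-145.32, 0.05, 57.95] 0.05649374616299496
jar [([357.0, 187.0, 371.0, 224.0], 0.96), ([414.0, 158.0, 431.0, 191.0], 0.88), ([358.0, 148.0, 383.0, 183.0], 0.7)]
press [([318.0, 222.0, 417.0, 332.0], 0.85)]
carriage [([321.0, 221.0, 372.0, 278.0], 0.82)]
knob_top [([230.0, 279.0, 260.0, 314.0], 0.75), ([364.0, 229.0, 387.0, 265.0], 0.46)]
push_plate [([322.0, 218.0, 366.0, 275.0], 0.63)]
nest [([324.0, 220.0, 365.0, 277.0], 0.85)]
done_jar_a [([412.0, 206.0, 435.0, 240.0], 0.97), ([231.0, 277.0, 256.0, 313.0], 0.95)]
side [1.114 1.045 1.032] [-124.35, -0.25, 151.31] -0.037476869815906026
jar [([442.0, 293.0, 466.0, 329.0], 0.68), ([402.0, 311.0, 428.0, 358.0], 0.56), ([428.0, 338.0, 438.0, 361.0], 0.42)]
press [([240.0, 240.0, 363.0, 354.0], 0.62), ([304.0, 270.0, 364.0, 320.0], 0.32)]
carriage [([302.0, 270.0, 363.0, 317.0], 0.94)]
knob_top [([279.0, 237.0, 299.0, 280.0], 0.85)]
push_plate [([302.0, 268.0, 364.0, 317.0], 0.98), ([230.0, 196.0, 249.0, 236.0], 0.46), ([275.0, 216.0, 294.0, 239.0], 0.31)]
nest [([226.0, 196.0, 250.0, 238.0], 0.74), ([303.0, 270.0, 363.0, 320.0], 0.6), ([278.0, 238.0, 298.0, 282.0], 0.47)]
done_jar_a [([275.0, 217.0, 294.0, 241.0], 0.74), ([355.0, 338.0, 380.0, 384.0], 0.57)]
wrist [0.308 0.606 0.385] [162.0, 0.05, -109.7] -0.060818389924933186
jar []
press []
carriage []
knob_top []
push_plate []
nest []
done_jar_a []
```

```bash
sed -i 's/^def shot/from scipy.spatial.transform import Rotation\ndef Rm(c): return Rotation.from_euler("xyz",c["rotation"],degrees=True).as_matrix()\ndef shot/; s/np.array(c\[.rotation.\])/Rm(c)/g' h.py; sed -i "s/Rotation.from_euler(\"xyz\",Rm(c)/Rotation.from_euler(\"xyz\",c['rotation']/" h.py
python3 - <<'E'
import cv2
a=cv2.imread('pics/scene0.png')[120:345,200:500];cv2.imwrite('pics/s1.png',cv2.resize(a,(800,600),interpolation=2))
a=cv2.imread('pics/side0.png')[180:405,200:500];cv2.imwrite('pics/s2.png',cv2.resize(a,(800,600),interpolation=2))
E
grep -n Rm h.py
```

```text
4:def Rm(c): return Rotation.from_euler("xyz",c["rotation"],degrees=True).as_matrix()
12:    return Rm(c)@np.array([s[0],s[1],1.])
16:    p=Rm(c).T@(np.array(P,float)-np.array(c['origin']));s=p[:2]/p[2];s=s*(1+c['k1']*(s@s));K=np.array(c['K'])
```

View pics/s1.png

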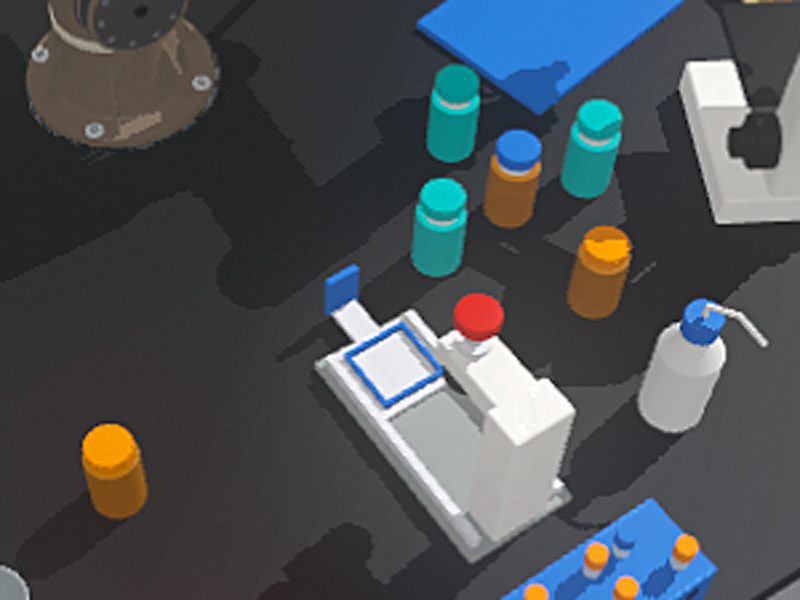

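View pics/s2.png

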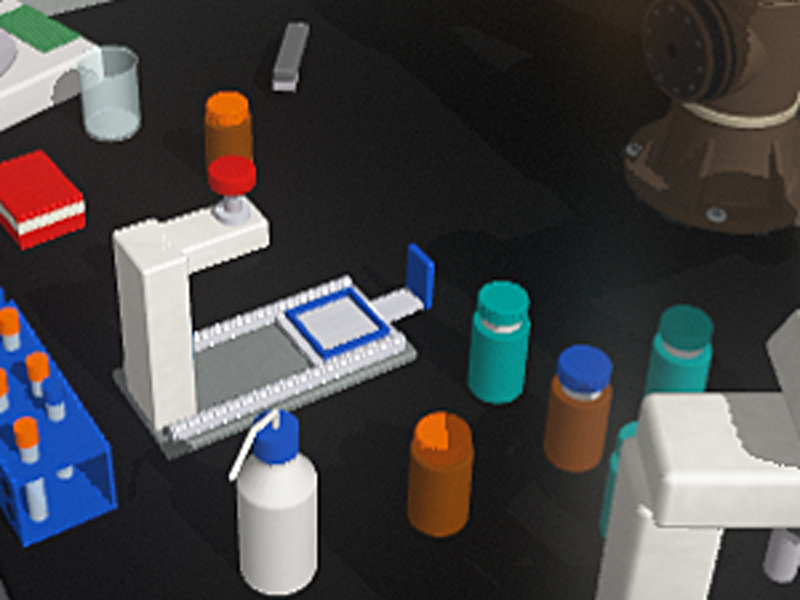

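Scene view: blue-lidded jar with its lid at about px (395,177), ringed by three turquoise look-alikes at (371,150), (424,165), (365,193). An orange jar is at (427,212), the knob at (379,239) and the nest at about (347,256), with the push plate at (328,228). In the side view the blue lid is at about (419,317). Now I'll measure.

```bash
python3 - <<'E'
from h import *
cs={n:shot(n) for n in ['scene','side']}
def blobs(c,lo,hi,box,amin=25):
    x0,y0,x1,y1=box
    hsv=cv2.cvtColor(c['frame'],cv2.COLOR_RGB2HSV);m=cv2.inRange(hsv,lo,hi);k=np.zeros_like(m);k[y0:y1,x0:x1]=m[y0:y1,x0:x1]
    n,l,s,ct=cv2.connectedComponentsWithStats(k)
    return [(s[i],ct[i],l==i) for i in range(1,n) if s[i,4]>=amin]
R={'blue':((108,130,60),(125,255,255),.1045),'turq':((80,120,60),(98,255,255),.06),'orange':((10,230,180),(20,255,255),.1),'red':((0,180,100),(4,255,255),.251)}
for n,c in cs.items():
    box=(200,120,460,345) if n=='scene' else (200,180,480,405)
    for k,(lo,hi,z) in R.items():
        for s,ct,m in blobs(c,lo,hi,box):
            print(n,k,s.tolist(),ct.round(1),'world@z',atz(c,*ct,z).round(3))
E
```

```text
scene blue [356, 120, 100, 43, 174] [397.9 143.1] world@z [0.327 0.375 0.105]
scene blue [387, 177, 16, 7, 32] [393.9 181. ] world@z [0.444 0.273 0.105]
scene blue [322, 219, 13, 20, 137] [327.8 228.9] world@z [0.487 0.014 0.104]
scene blue [455, 235, 5, 14, 35] [457.3 242.6] world@z [0.712 0.287 0.105]
scene blue [430, 320, 8, 6, 25] [433.  323.3] world@z [0.865 0.08  0.105]
scene blue [408, 325, 24, 20, 147] [418.3 337.2] world@z [0.875 0.026 0.105]
scene blue [441, 330, 15, 14, 98] [446.9 337.4] world@z [0.912 0.084 0.105]
scene turq [360, 144, 20, 37, 600] [369.7 162.2] world@z [0.314 0.282 0.06 ]
scene turq [410, 157, 23, 38, 603] [421.5 175.7] world@z [0.445 0.384 0.06 ]
scene turq [354, 187, 22, 37, 622] [364.4 205. ] world@z [0.445 0.171 0.06 ]
scene orange [419, 205, 17, 14, 118] [426.9 212.4] world@z [0.585 0.285 0.1  ]
scene orange [231, 279, 20, 20, 294] [240.4 288.3] world@z [ 0.523 -0.277  0.1  ]
scene orange [397, 340, 7, 5, 28] [400.4 342.2] world@z [ 0.861 -0.017  0.1  ]
scene red [371, 230, 18, 18, 223] [379.  237.9] world@z [0.662 0.047 0.251]
side blue [352, 271, 
[... 498 characters left out ...]
 0.27  0.06 ]
side turq [432, 338, 7, 9, 35] [434.9 341.2] world@z [0.408 0.33  0.06 ]
side orange [278, 215, 15, 12, 147] [285.4 220.3] world@z [ 0.52 -0.27  0.1 ]
side orange [200, 296, 7, 9, 57] [202.9 300.1] world@z [ 0.863 -0.035  0.1  ]
side orange [210, 313, 8, 10, 63] [213.8 317.1] world@z [0.86  0.038 0.1  ]
side orange [356, 335, 12, 14, 133] [362.  341.8] world@z [0.587 0.28  0.1  ]
side orange [206, 337, 8, 11, 71] [209.5 341.9] world@z [0.897 0.113 0.1  ]
side red [200, 236, 31, 27, 558] [212.6 249.4] world@z [ 0.824 -0.025  0.251]
side red [278, 238, 18, 15, 228] [286.5 245.3] world@z [0.661 0.044 0.251]
side red [200, 260, 32, 14, 156] [216.9 266.3] world@z [0.837 0.043 0.251]
```

```bash
python3 - <<'E'
from h import *
s=r.get_state();print({k:np.round(v,3).tolist() for k,v in s.items()})
c=shot('scene');cv2.imwrite('pics/full.png',c['frame'][:,:,::-1])
for p in [(470,203),(456,143),(500,200),(402,160)]: print(p,atz(c,*p,0).round(3))
# lid circle fit in side & scene by hue with looser thresholds
E
```

```text
{'time_s': 1.3, 'joints': [86.751, 20.548, 0.682, -0.001, -70.136, -16.507], 'qd': [0.005, 0.027, -0.067, 0.032, -0.023, -0.051], 'joint_torque': [0.001, -58.238, 29.33, 7.002, 0.012, -0.0], 'tcp_pos': [0.228, 0.635, 0.199], 'eef_rot': [179.998, 0.0, -19.756], 'contact_force': [0.654, 0.277, 0.3], 'moment': [-0.047, -0.023, -0.03], 'gripper_force': 0.0, 'gripper_width': 0.088}
(470, 203) [0.576 0.482 0.   ]
(456, 143) [0.356 0.612 0.   ]
(500, 200) [ 0.616  0.567 -0.   ]
(402, 160) [0.32  0.413 0.   ]
```

View pics/full.png

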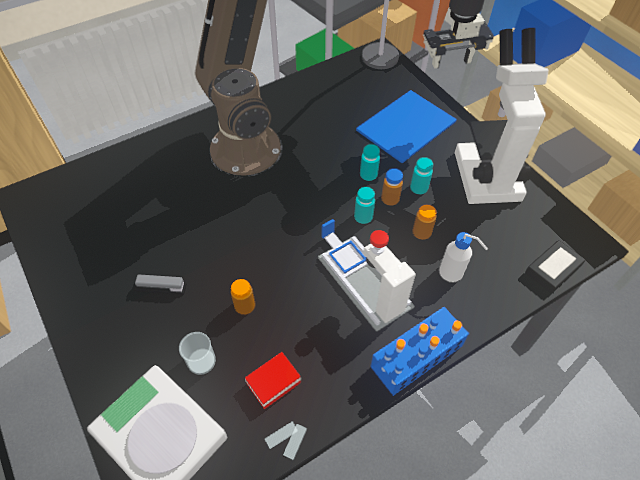

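The microscope, at about (0.58,0.5) and up to px (520,60), stays clear of a path that goes towards the jar. I'll move over the jar while yawing to about -133°, so the jaws fit diagonally between the look-alikes.

```bash
for i in 1; do :; done
python3 -m creep '[[87.6,0.4,-0.9,0.2,0,0,-7.1],[87.6,0.4,-0.9,0.2,0,0,-7.1],[87.6,0.5,-0.9,0.2,0,0,-7.1],[87.6,0.5,-0.9,0.2,0,0,-7.1],[87.6,0.5,-0.9,0.2,0,0,-7.1],[87.6,0.5,-0.9,0.2,0,0,-7.1],[87.6,0.5,-0.9,0.2,0,0,-7.1],[87.6,0.5,-0.9,0.2,0,0,-7.1]]'
python3 -m creep '[[87.6,0.5,-0.9,0.1,0,0,-7.1],[87.6,0.5,-0.9,0.1,0,0,-7.1],[87.6,0.5,-0.9,0.1,0,0,-7.1],[87.6,0.5,-0.9,0.1,0,0,-7.1],[87.6,0.5,-0.9,0,0,0,-7.1],[87.6,0.5,-0.9,0,0,0,-7.1],[87.6,0.5,-0.9,0,0,0,-7.1],[87.6,0.5,-0.9,0,0,0,-7.1]]'
python3 -m creep '[[87.6,0,0,0,0,0,0],[87.6,0,0,0,0,0,0]]'
python3 - <<'E'
from h import *
c=shot('wrist','w1.png');print(np.round(c['origin'],3),c['rotation'])
for t in ['jar','lid','lid_top','nest']: print(t,[(np.round(d['bbox']).tolist(),round(d['conf'],2)) for d in search_frame(c,t)][:4])
print(r.get_state()['joints'])
E
```

```text
time_s: 2.02
tcp_pos: [0.3236, 0.4541, 0.2398]
eef_rot: [-180.0, 0.0, -76.9]
contact_force: [0.3, 1.1, -0.2]
gripper_width: 0.0877
gripper_force: 0.0
time_s: 2.68
tcp_pos: [0.4236, 0.2741, 0.2497]
eef_rot: [180.0, 0.0, -133.7]
contact_force: [0.7, 0.5, -0.2]
gripper_width: 0.0875
gripper_force: 0.0
time_s: 2.85
tcp_pos: [0.4236, 0.2743, 0.2496]
eef_rot: [180.0, 0.0, -133.4]
contact_force: [-0.7, 0.4, -0.5]
gripper_width: 0.0874
gripper_force: 0.0
[0.366 0.212 0.436] [1.61868684e+02 1.26446753e-02 1.36608838e+02]
jar [([291.0, 179.0, 353.0, 261.0], 0.95), ([381.0, 96.0, 470.0, 166.0], 0.87), ([184.0, 112.0, 270.0, 178.0], 0.77), ([353.0, 256.0, 423.0, 346.0], 0.73)]
lid [([185.0, 116.0, 248.0, 178.0], 0.79), ([398.0, 101.0, 469.0, 164.0], 0.63), ([365.0, 293.0, 419.0, 347.0], 0.56), ([16.0, 11.0, 150.0, 184.0], 0.37)]
lid_top [([401.0, 100.0, 468.0, 166.0], 0.89), ([184.0, 116.0, 252.0, 180.0], 0.87), ([365.0, 293.0, 422.0, 346.0], 0.86), ([295.0, 203.0, 355.0, 263.0], 0.76)]
nest [([14.0, 10.0, 151.0, 185.0], 0.91), ([293.0, 180.0, 353.0, 260.0], 0.67)]
[ 5.54478192e+01  2.55754753e+00 -1.56989450e+01 -4.39092979e-03
 -7.17438633e+01 -9.86997175e+01]
```

View pics/w1.png

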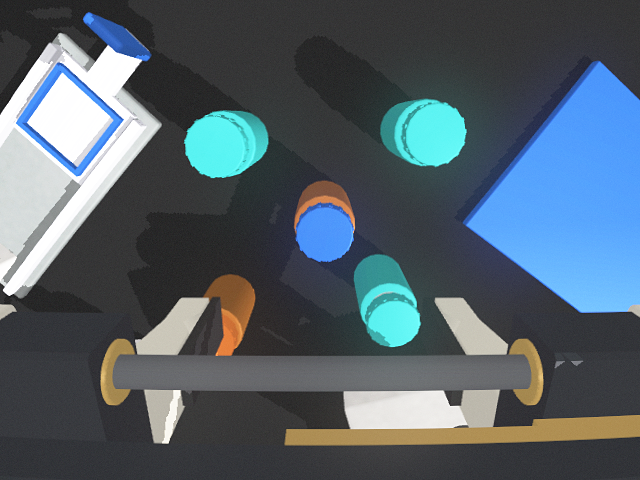

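Wrist view: blue lid centred at about (325,233), nest frame with outer corners near (62,64), (122,120), (80,175), (18,122), and push plate at top left. The jar is free between its neighbours.

```bash
python3 - <<'E'
from h import *
c=shot('wrist')
h=cv2.cvtColor(c['frame'],cv2.COLOR_RGB2HSV);m=cv2.inRange(h,(103,120,90),(125,255,255))
def blob(u0,v0,u1,v1):
    k=np.zeros_like(m);k[v0:v1,u0:u1]=m[v0:v1,u0:u1];n,l,s,ct=cv2.connectedComponentsWithStats(k);i=1+s[1:,4].argmax();return (l==i).astype(np.uint8),s[i]
L,s=blob(280,160,370,275);cn=max(cv2.findContours(L,0,1)[0],key=len);print('lid bbox',s,cv2.fitEllipse(cn))
e=cv2.minEnclosingCircle(cn)[0];print('lid',atz(c,*e,.113).round(4))
for t in ((185,116,248,178),(401,100,468,166),(365,293,420,346)): print('turq',atz(c,(t[0]+t[2])/2,(t[1]+t[3])/2,.113).round(3))
N,s=blob(10,55,128,185);cn=max(cv2.findContours(N,0,1)[0],key=len)
R=cv2.minAreaRect(np.array([atz(c,*p[0],.030)[:2]*1000 for p in cn],np.float32));print('nest',s,R)
q=cv2.approxPolyDP(cv2.convexHull(cn),6,True)[:,0];print([ (p.tolist(),atz(c,*p,.030).round(4)[:2].tolist()) for p in q])
P,s=blob(75,5,155,62);hull=cv2.convexHull(max(cv2.findContours(P,0,1)[0],key=len));q=cv2.approxPolyDP(hull,3,True)[:,0];print('plate',[ (p.tolist(),atz(c,*p,.076).round(4)[:2].tolist()) for p in q])
for n in ['scene','side']:
    c=shot(n)
    h=cv2.cvtColor(c['frame'],cv2.COLOR_RGB2HSV);m=cv2.inRange(h,(103,110,50),(125,255,255))
    b={'scene':(325,238,372,278),'side':(305,286,350,318)}[n];N,s=blob(*b);cn=max(cv2.findContours(N,0,1)[0],key=len)
    print(n,s,cv2.minAreaRect(np.array([atz(c,*p[0],.030)[:2]*1000 for p in cn],np.float32)))
E
```

```text
lid bbox [ 293  202   59   60 2707] ((322.1820068359375, 231.84710693359375), (57.162376403808594, 58.551265716552734), 1.0908989906311035)
lid [0.4291 0.2824 0.113 ]
turq [0.442 0.175 0.113]
turq [0.311 0.284 0.113]
turq [0.439 0.385 0.113]
nest [  15   61  107  114 2210] ((550.4586181640625, 42.496429443359375), (80.12408447265625, 80.4234390258789), 1.9318323135375977)
[([56, 61], [0.5145, 0.0018]), ([121, 118], [0.5097, 0.0807]), ([76, 174], [0.5872, 0.0823]), ([15, 122], [0.5913, 0.0054])]
plate [([82, 14], [0.4527, 0.0193]), ([87, 10], [0.4473, 0.0204]), ([121, 25], [0.4358, 0.0483]), ([149, 55], [0.4367, 0.0801]), ([141, 59], [0.4439, 0.0774]), ([114, 50], [0.4549, 0.0565]), ([82, 20], [0.4562, 0.0222])]
scene [329 241  38  32 210] ((552.2874145507812, 39.84152603149414), (81.19183349609375, 79.79447174072266), 1.8046828508377075)
side [307 288  39  27 267] ((550.239990234375, 44.39617919921875), (81.46582794189453, 85.2400894165039), 1.642154335975647)
```

Jar (0.429,0.281), nest (0.551,0.042) with a yaw of about 1.8°, knob (0.662,0.046): the carriage is about 9 mm in, which is consistent with the description. Descend and grip.

```bash

python3 -m creep '[[87.6,0.2,0.27,-0.8,0,0,0],[87.6,0,0,-1,0,0,0],[87.6,0,0,-1,0,0,0],[87.6,0,0,-1,0,0,0],[87.6,0,0,-1,0,0,0],[87.6,0,0,-1,0,0,0],[87.6,0,0,-1,0,0,0],[87.6,0,0,-0.5,0,0,0]]'
python3 -m creep '[[87.6,0,0,-0.5,0,0,0],[87.6,0,0,0,0,0,0],[70,0,0,0,0,0,0],[60,0,0,0,0,0,0],[50,0,0,0,0,0,0],[50,0,0,0,0,0,0],[50,0,0,0,0,0,0],[50,0,0,0,0,0,0]]' 15
python3 -m creep '[[50,0,0,0,0,0,0],[50,0,0,0,0,0,0]]'
```

```text
time_s: 3.92
tcp_pos: [0.4269, 0.2811, 0.064]
eef_rot: [180.0, -0.2, -133.3]
contact_force: [0.2, -0.5, -0.2]
gripper_width: 0.0875
gripper_force: 0.0
time_s: 4.58
tcp_pos: [0.4284, 0.2824, 0.055]
eef_rot: [180.0, 0.1, -133.4]
contact_force: [-0.0, 0.5, 2.6]
gripper_width: 0.0548
gripper_force: 15.0
time_s: 4.75
tcp_pos: [0.4284, 0.2824, 0.0549]
eef_rot: [180.0, 0.1, -133.3]
contact_force: [-1.7, 0.3, 5.1]
gripper_width: 0.0546
gripper_force: 15.0
```

```bash

python3 -m creep '[[50,0,0,0.3,0,0,0],[50,0,0,0.7,0,0,0],[50,0,0,1,0,0,0],[50,0,0,1,0,0,0],[50,0,0,1,0,0,0],[50,0,0,1,0,0,0],[50,0,0,1,0,0,0],[50,0,0,0,0,0,0]]'
python3 -m creep '[[50,0.2,-0.4,0,0,0,-3],[50,0.4,-0.8,0,0,0,-6],[50,0.4,-0.8,0,0,0,-6],[50,0.4,-0.8,0,0,0,-6],[50,0.4,-0.8,0,0,0,-6],[50,0.4,-0.8,0,0,0,-6],[50,0.4,-0.8,0,0,0,-6],[50,0.4,-0.8,0,0,0,-5.8]]'
python3 -m creep '[[50,0.4,-0.8,0,0,0,0],[50,0.4,-0.8,0,0,0,0],[50,0.4,-0.8,0,0,0,0],[50,0.4,-0.8,0,0,0,0],[50,0.32,-0.8,0,0,0,0],[50,0.2,-0.4,0,0,0,0],[50,0,0,0,0,0,0],[50,0,0,0,0,0,0]]'
python3 - <<'E'
from h import *
s=r.get_state();print(s['tcp_pos'],s['eef_rot'])
for n in ['scene','side']: shot(n,n+'2.png')
a=cv2.imread('pics/scene2.png')[140:320,260:460];b=cv2.imread('pics/side2.png')[180:360,230:430]
cv2.imwrite('pics/ab2.png',cv2.resize(np.hstack([a,b]),(800,360),interpolation=2))
E
```

```text
time_s: 5.42
tcp_pos: [0.43, 0.2833, 0.2096]
eef_rot: [-180.0, 0.4, -133.3]
contact_force: [1.2, 0.9, -1.8]
gripper_width: 0.055
gripper_force: 15.0
time_s: 6.08
tcp_pos: [0.5028, 0.1306, 0.2037]
eef_rot: [-180.0, -0.1, -178.5]
contact_force: [0.7, 0.3, -2.5]
gripper_width: 0.0544
gripper_force: 15.0
time_s: 6.75
tcp_pos: [0.5556, 0.0215, 0.2036]
eef_rot: [-180.0, -0.1, -178.3]
contact_force: [0.7, 0.6, -2.5]
gripper_width: 0.0548
gripper_force: 15.0
[0.55561191 0.02149505 0.203579  ] [-1.79993397e+02 -9.38752840e-02 -1.78253240e+02]
```

View pics/ab2.png

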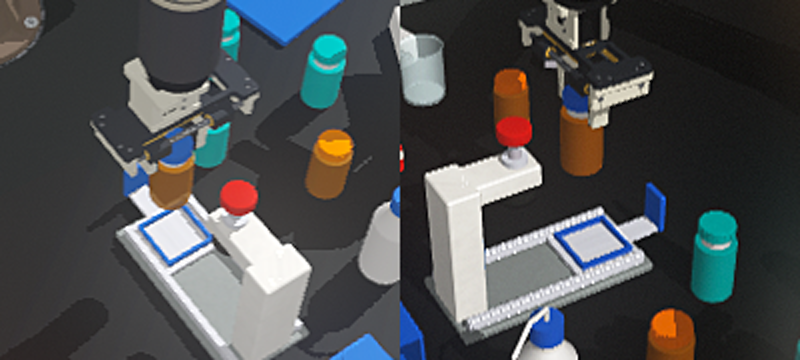

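Left (scene) and right (side): the jar hangs upright under the gripper, clear of the knob and head, with the nest below it. I'll correct x/y and lower it.

```bash

python3 -m creep '[[50,-0.09,0.41,0,0,0,0],[50,-0.09,0.41,-0.3,0,0,0],[50,0,0,-0.7,0,0,0],[50,0,0,-1,0,0,0],[50,0,0,-1,0,0,0],[50,0,0,-0.6,0,0,0],[50,0,0,0,0,0,0],[50,0,0,0,0,0,0]]'
python3 - <<'E'
from h import *
s=r.get_state();print(s['tcp_pos'],s['contact_force'])
out=[]
for n in ['scene','side']:
    c=shot(n)
    # expected jar base circle centre and nest centre drawn
    f=c['frame'][:,:,::-1].copy()
    u,v=map(int,proj(c,(.551,.042,.04)));out.append(cv2.resize(f[v-50:v+40,u-45:u+45],(400,400),interpolation=2))
cv2.imwrite('pics/ab3.png',np.hstack(out))
E
```

```text
time_s: 7.52
tcp_pos: [0.551, 0.0433, 0.1138]
eef_rot: [-180.0, -0.1, -178.1]
contact_force: [0.6, -0.3, -1.6]
gripper_width: 0.0546
gripper_force: 15.0
[0.55097237 0.04331339 0.11380233] [ 0.62462796 -0.25346784 -1.57356461]
```

View pics/ab3.png

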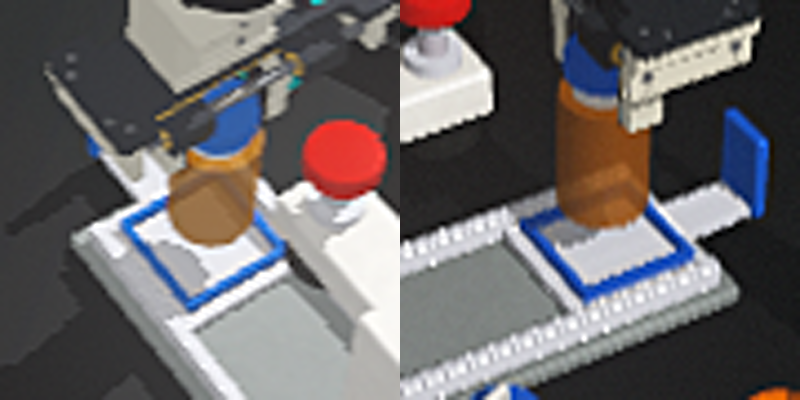

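The jar's base sits over the nest in both views, about 35 mm up. Lowering slowly, watching the force.

```bash

python3 -m creep '[[50,0,-0.03,-0.4,0,0,0],[50,0,0,-0.4,0,0,0],[50,0,0,-0.3,0,0,0],[50,0,0,-0.2,0,0,0],[50,0,0,-0.08,0,0,0],[50,0,0,0,0,0,0],[50,0,0,0,0,0,0]]'
python3 -m creep '[[50,0,0,-0.04,0,0,0],[50,0,0,0,0,0,0],[50,0,0,0,0,0,0]]'
```

```text
time_s: 8.2
tcp_pos: [0.5518, 0.0417, 0.0798]
eef_rot: [-180.0, -0.0, -178.2]
contact_force: [1.1, 0.3, -3.5]
gripper_width: 0.0543
gripper_force: 15.0
time_s: 8.45
tcp_pos: [0.5518, 0.0418, 0.0791]
eef_rot: [180.0, 0.0, -178.2]
contact_force: [-0.2, 0.1, -3.3]
gripper_width: 0.0548
gripper_force: 15.0
```

```bash

for k in a; do python3 -m creep '[[50,0,0,-0.04,0,0,0],[50,0,0,0,0,0,0],[50,0,0,0,0,0,0]]'; done
python3 -m creep '[[50,0,0,-0.04,0,0,0],[50,0,0,0,0,0,0],[50,0,0,0,0,0,0]]'
```

```text
time_s: 8.7
tcp_pos: [0.5516, 0.0418, 0.0779]
eef_rot: [180.0, -0.0, -178.2]
contact_force: [0.1, -0.5, -2.2]
gripper_width: 0.0546
gripper_force: 15.0
time_s: 8.95
tcp_pos: [0.5518, 0.0418, 0.077]
eef_rot: [180.0, 0.0, -178.1]
contact_force: [0.1, -0.2, -1.5]
gripper_width: 0.0547
gripper_force: 15.0
```

```bash

python3 -m creep '[[50,0,0,-0.04,0,0,0],[50,0,0,0,0,0,0],[50,0,0,0,0,0,0],[50,0,0,0,0,0,0]]'
python3 -m creep '[[50,0,0,0,0,0,0],[50,0,0,0,0,0,0]]'
```

```text
time_s: 9.28
tcp_pos: [0.5524, 0.0419, 0.0769]
eef_rot: [180.0, 0.1, -178.1]
contact_force: [-1.4, 0.5, 6.0]
gripper_width: 0.055
gripper_force: 15.0
time_s: 9.45
tcp_pos: [0.5524, 0.0419, 0.0768]
eef_rot: [180.0, 0.1, -178.1]
contact_force: [-1.4, 0.8, 5.1]
gripper_width: 0.0551
gripper_force: 15.0
```

The jar is seated: the force changed from -1.5 to +5 N. Release and rise.

```bash

python3 -m creep '[[57,0,0,0,0,0,0],[60,0,0,0,0,0,0],[65,0,0,0,0,0,0],[75,0,0,0,0,0,0],[87,0,0,0,0,0,0],[87,0,0,0,0,0,0],[87,0,0,0,0,0,0],[87,0,0,0,0,0,0]]'
python3 -m creep '[[87,0,0,0.3,0,0,0],[87,0,0,0.8,0,0,0],[87,0,0,1,0,0,0],[87,0,0,1,0,0,0],[87,0,0,1,0,0,0],[87,0,0,1,0,0,0],[87,0,0,0,0,0,0],[87,0,0,0,0,0,0]]'
python3 - <<'E'
from h import *
w=shot('wrist','w4.png')
out=[]
for n in ['scene','side']:
    c=shot(n);f=c['frame'][:,:,::-1];u,v=map(int,proj(c,(.551,.042,.06)));out.append(cv2.resize(f[v-50:v+40,u-45:u+45],(300,300),interpolation=2))
im=cv2.resize(w['frame'][:,:,::-1],(400,300));cv2.imwrite('pics/ab4.png',np.hstack([np.hstack(out)[:,100:500],im]))
h=cv2.cvtColor(w['frame'],cv2.COLOR_RGB2HSV);m=cv2.inRange(h,(103,120,90),(125,255,255))
n,l,s,ct=cv2.connectedComponentsWithStats(m)
for i in range(1,n):
    if s[i,4]>150: print(s[i],ct[i].round(1),'z.135',atz(w,s[i,0]+s[i,2]/2,s[i,1]+s[i,3]/2,.135).round(4),'z.03',atz(w,s[i,0]+s[i,2]/2,s[i,1]+s[i,3]/2,.03).round(4))
E
```

```text
time_s: 10.12
tcp_pos: [0.5516, 0.0417, 0.0758]
eef_rot: [-180.0, -0.0, -178.2]
contact_force: [-0.6, 0.2, 0.7]
gripper_width: 0.0862
gripper_force: 0.0
time_s: 10.78
tcp_pos: [0.5525, 0.0421, 0.2055]
eef_rot: [179.9, 0.2, -178.2]
contact_force: [0.2, 0.3, -0.7]
gripper_width: 0.0873
gripper_force: 0.0
[295  83  54  17 838] [321.3  90.5] z.135 [0.4558 0.0389 0.135 ] z.03 [0.4508 0.039  0.03  ]
[ 278  165   87  117 5371] [320.7 232.2] z.135 [0.5377 0.0413 0.135 ] z.03 [0.5663 0.0425 0.03  ]
[208 435  71  10 645] [243.6 439.9] z.135 [ 0.7215 -0.016   0.135 ] z.03 [ 0.8253 -0.0383  0.03  ]
```

View pics/ab4.png

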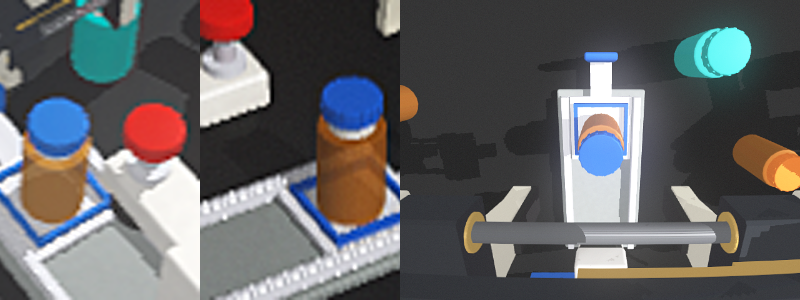

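The jar stands in the nest, upright and lid proud, in all three views; the plate's top is centred at about y=0.039 (wrist px 321,90). I'll shut the fingers and go behind the plate, tips at z≈0.055.

```bash

python3 -m creep '[[0,-0.5,0,0,0,0,0],[0,-0.9,0,0,0,0,0],[0,-0.9,0,0,0,0,0],[0,-0.9,0,0,0,0,0],[0,-0.9,-0.1,0,0,0,0],[0,-0.9,-0.04,0,0,0,0],[0,-0.3,0,0,0,0,0],[0,0,0,0,0,0,0]]'
python3 -m creep '[[0,0,0,-0.5,0,0,0],[0,0,0,-1,0,0,0],[0,0,0,-1,0,0,0],[0,0,0,-1,0,0,0],[0,0,0,-1,0,0,0],[0,0,0,-1,0,0,0],[0,0,0,-0.5,0,0,0],[0,0,0,0,0,0,0]]'
python3 - <<'E'
from h import *
w=shot('wrist');out=[cv2.resize(w['frame'],(400,300))]
for n in ['scene','side']:
    c=shot(n);u,v=map(int,proj(c,(.46,.042,.06)));out.append(cv2.resize(c['frame'][v-45:v+45,u-30:u+30],(200,300),interpolation=2))
cv2.imwrite('pics/ab5.png',np.hstack(out)[:,:,::-1])
E
```

```text
time_s: 11.6
tcp_pos: [0.4175, 0.0379, 0.2031]
eef_rot: [180.0, -0.0, -178.1]
contact_force: [-0.0, -0.7, -0.6]
gripper_width: 0.0394
gripper_force: 0.0
time_s: 12.27
tcp_pos: [0.4176, 0.0371, 0.0502]
eef_rot: [-179.8, -0.3, -178.2]
contact_force: [-0.9, -0.9, 0.4]
gripper_width: 0.0003
gripper_force: 0.0
```

View pics/ab5.png

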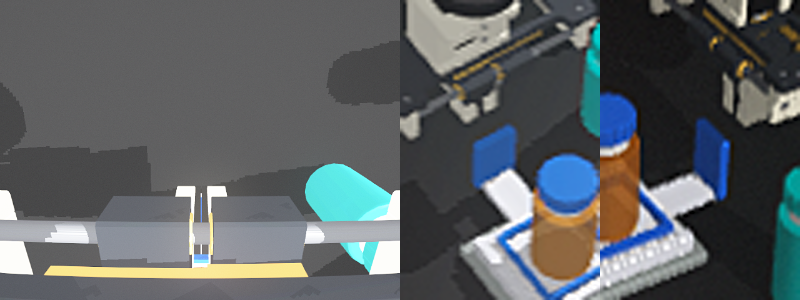

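Tips are behind the plate, centred on it. Pushing at 60 mm/s.

```bash

python3 -m creep '[[0,0.2,0,0,0,0,0],[0,0.2,0,0,0,0,0],[0,0.1,0,0,0,0,0],[0,0.1,0,0,0,0,0],[0,0.1,0,0,0,0,0],[0,0.1,0,0,0,0,0],[0,0.1,0,0,0,0,0],[0,0.1,0,0,0,0,0]]'
python3 -m creep '[[0,0.15,0.005,0,0,0,0],[0,0.2,0.006,0,0,0,0],[0,0.2,0.006,0,0,0,0],[0,0.2,0.006,0,0,0,0],[0,0.2,0.006,0,0,0,0],[0,0.2,0.006,0,0,0,0],[0,0.2,0.006,0,0,0,0],[0,0.2,0.006,0,0,0,0]]'
python3 -m creep '[[0,0.2,0.006,0,0,0,0],[0,0.2,0.006,0,0,0,0],[0,0.2,0.006,0,0,0,0],[0,0.2,0.006,0,0,0,0],[0,0.2,0.006,0,0,0,0],[0,0.2,0.006,0,0,0,0],[0,0.1,0.003,0,0,0,0],[0,0,0,0,0,0,0]]'
```

```text
time_s: 13.08
tcp_pos: [0.4444, 0.0382, 0.0534]
eef_rot: [-180.0, -0.0, -178.2]
contact_force: [-0.2, 0.1, 0.2]
gripper_width: 0.0008
gripper_force: 0.0
time_s: 13.75
tcp_pos: [0.4834, 0.0394, 0.0533]
eef_rot: [-180.0, -0.0, -178.2]
contact_force: [0.2, -0.4, -0.9]
gripper_width: 0.0004
gripper_force: 0.0
time_s: 14.42
tcp_pos: [0.5156, 0.0404, 0.0532]
eef_rot: [-180.0, -0.0, -178.2]
contact_force: [-0.6, 0.5, 0.2]
gripper_width: 0.0002
gripper_force: 0.3
```

```bash

python3 - <<'E'
from h import *
out=[]
for n in ['scene','side']:
    c=shot(n);u,v=map(int,proj(c,(.55,.042,.08)));out.append(cv2.resize(c['frame'][v-60:v+60,u-60:u+60],(400,400),interpolation=2))
cv2.imwrite('pics/ab6.png',np.hstack(out)[:,:,::-1])
E
```

```text
(no output)
```

View pics/ab6.png

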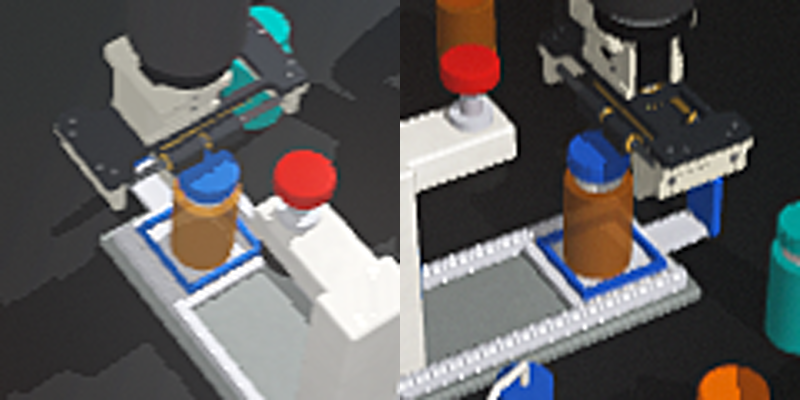

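```bash

python3 - <<'E'
from h import *
for n in ['scene','side']:
    c=shot(n);h=cv2.cvtColor(c['frame'],cv2.COLOR_RGB2HSV);m=cv2.inRange(h,(103,110,50),(125,255,255))
    k,l,s,ct=cv2.connectedComponentsWithStats(m)
    for i in range(1,k):
        if s[i,4]>25 and abs(ct[i]-proj(c,(.55,.042,.05))).max()<60:
            cn=max(cv2.findContours((l==i).astype(np.uint8),0,1)[0],key=len)
            print(n,s[i],cv2.minAreaRect(np.array([atz(c,*p[0],.030)[:2]*1000 for p in cn],np.float32)))
    print('plate base expected if not moved',proj(c,(.446,.04,.076)).round(),'if fingers push',proj(c,(.526,.04,.076)).round(),'tip',proj(c,r.get_state()['tcp_pos']).round())
E
```

```text
scene [341 230  19  16 210] ((505.0107727050781, 85.0158462524414), (45.42439651489258, 58.99325180053711), 13.973020553588867)
scene [329 248  38  25 159] ((553.0330810546875, 39.9779167175293), (80.84026336669922, 79.83173370361328), 1.5816336870193481)
plate base expected if not moved [328. 221.] if fingers push [343. 240.] tip [341. 242.]
side [316 264  19  16 223] ((491.5279235839844, -68.68793487548828), (70.23995208740234, 52.28038024902344), 61.63897705078125)
side [352 278  11  18 131] ((445.1877746582031, 32.63066864013672), (74.9412841796875, 28.261943817138672), 57.97321701049805)
side [307 293  39  22 198] ((550.5519409179688, 44.39126205444336), (83.96278381347656, 82.66384887695312), 89.9172134399414)
side [295 334  17  20 249] ((678.6781616210938, 157.55618286132812), (65.02610778808594, 39.56318664550781), 62.26368713378906)
plate base expected if not moved [359. 275.] if fingers push [333. 284.] tip [337. 289.]
```

```bash

python3 - <<'E'
from h import *
s=r.get_state();print(s['tcp_pos'],s['eef_rot'],s['contact_force'],s['moment'],s['gripper_width'],s['joints'])
for n,x in [('scene',70),('side',345-200)]:
    c=shot(n,n+'7.png');u0,v0=map(int,proj(c,(.46,.042,.06)));print(n,'crop org',u0,v0)
    f=lambda P:((proj(c,P)-[u0-30,v0-45])*10/3).round()
    print('ab5 crop: tip',f((.4176,.037,.0502)),'plate top y+-',f((.446,.02,.076)),f((.446,.06,.076)),'bottom',f((.446,.02,.014)),f((.446,.06,.014)))
    u1,v1=map(int,proj(c,(.55,.042,.08)));g=lambda P:((proj(c,P)-[u1-60,v1-60])*10/3).round()
    print('ab6 crop: tip',g(s['tcp_pos']),'bodybottom',g(np.array(s['tcp_pos'])+[0,0,.066]),'plate top',g((.446,.02,.076)),g((.446,.06,.076)),'lidtop',g((.5518,.0418,.135)))
E
```

```text
[0.5153044  0.04039739 0.05338199] [ 1.79997125e+02  3.80016836e-03 -1.78152594e+02] [0.27781652 0.09363894 0.35167499] [ 0.04515624 -0.13409807 -0.00444628] 0.0005485537710047431 [ 2.62632024e+01  1.42158042e+01 -3.00092603e+01 -1.46092124e-03
 -4.57702868e+01 -1.14414778e+02]
scene crop org 330 227
ab5 crop: tip [ 71. 126.] plate top y+- [ 72. 140.] [111. 120.] bottom [ 72. 181.] [110. 161.]
ab6 crop: tip [176. 191.] bodybottom [178. 146.] plate top [112. 130.] [151. 110.] lidtop [205. 165.]
side crop org 354 281
ab5 crop: tip [142. 142.] plate top y+- [103. 116.] [129. 143.] bottom [100. 174.] [125. 201.]
ab6 crop: tip [236. 213.] bodybottom [238. 150.] plate top [297. 153.] [322. 180.] lidtop [198. 148.]
```

The carriage has not moved: the nest still measures x≈0.551, though the tool now reads 0.515, so the tips must have passed over the plate. I'll lift, go back behind it and lower further, then check with images.

```bash

python3 -m creep '[[0,-0.1,0,0.5,0,0,0],[0,-0.1,0,1,0,0,0],[0,0,0,1,0,0,0],[0,0,0,1,0,0,0],[0,0,0,0.5,0,0,0],[0,-0.5,0,0,0,0,0],[0,-0.9,0,0,0,0,0],[0,-0.9,0,0,0,0,0]]'
python3 -m creep '[[0,-0.9,0,0,0,0,0],[0,-0.6,0,0,0,0,0],[0,0,0,-0.5,0,0,0],[0,0,0,-1,0,0,0],[0,0,0,-1,0,0,0],[0,0,0,-1,0,0,0],[0,0,0,-0.5,0,0,0],[0,0,0,0,0,0,0]]'
python3 -m creep '[[0,0,0,0,0,0,0]]'
python3 - <<'E'
from h import *
s=r.get_state();t=np.array(s['tcp_pos']);out=[]
for n in ['scene','side']:
    c=shot(n);u,v=map(int,proj(c,(.45,.042,.06)));f=cv2.resize(c['frame'][v-30:v+30,u-40:u+40],(400,300),interpolation=2)
    for P,col in [(t,(255,0,0)),((.446,.02,.076),(0,255,0)),((.446,.06,.076),(0,255,0)),((.446,.02,.014),(0,255,0)),((.446,.06,.014),(0,255,0))]:
        p=(proj(c,P)-[u-40,v-30])*5;cv2.circle(f,tuple(int(a) for a in p),3,col,1)
    out.append(f)
cv2.imwrite('pics/ab8.png',np.hstack(out)[:,:,::-1]);print(s['joints'])
E
```

```text
time_s: 15.38
tcp_pos: [0.4517, 0.0402, 0.1528]
eef_rot: [180.0, -0.0, -178.2]
contact_force: [-0.6, 0.1, 0.1]
gripper_width: 0.0002
gripper_force: 0.0
time_s: 16.05
tcp_pos: [0.4127, 0.0391, 0.0506]
eef_rot: [-179.9, -0.3, -178.2]
contact_force: [-1.2, -1.1, -0.4]
gripper_width: 0.0005
gripper_force: 0.0
time_s: 16.13
tcp_pos: [0.4146, 0.04, 0.053]
eef_rot: [-179.9, -0.1, -178.1]
contact_force: [0.6, 0.9, 0.5]
gripper_width: 0.0005
gripper_force: 0.0
[ 3.29286950e+01  5.24805828e+00 -4.18644253e+01  5.32795305e-03
 -4.30059590e+01 -1.21076521e+02]
```

View pics/ab8.png

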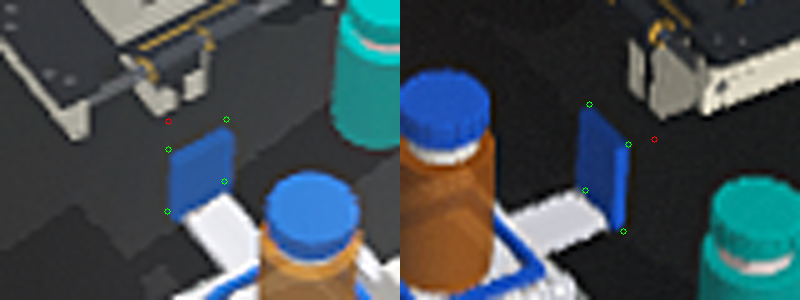

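The marked TCP (red, z 0.053) lies about 20 mm below the visible fingertips (scene px ~(172,104) against the marker at (169,121)). The shut tips therefore only skimmed the plate's top edge. The jar and plate are undisturbed. I'll lower 25 mm and push again, watching the force.

```bash

python3 -m creep '[[0,0,0,-0.5,0,0,0],[0,0,0,-0.5,0,0,0],[0,0,0,0,0,0,0],[0,0.3,0,0,0,0,0],[0,0.2,0,0,0,0,0],[0,0.1,0,0,0,0,0],[0,0.1,0,0,0,0,0],[0,0.1,0,0,0,0,0]]'
python3 -m creep '[[0,0.1,0,0,0,0,0],[0,0.1,0.003,0,0,0,0],[0,0.1,0.003,0,0,0,0],[0,0.1,0.003,0,0,0,0],[0,0.1,0.003,0,0,0,0],[0,0.1,0.003,0,0,0,0]]'
cat > nest.py <<'E'
from h import *
s=r.get_state();print(np.round(s['contact_force'],1))
for n in ['scene','side']:
    c=shot(n);h=cv2.cvtColor(c['frame'],cv2.COLOR_RGB2HSV);m=cv2.inRange(h,(103,110,50),(125,255,255))
    k,l,st,ct=cv2.connectedComponentsWithStats(m)
    for i in range(1,k):
        if st[i,4]>40 and abs(ct[i]-proj(c,(.6,.042,.05))).max()<60:
            cn=max(cv2.findContours((l==i).astype(np.uint8),0,1)[0],key=len);b=st[i]
            print(n,b,cv2.minAreaRect(np.array([atz(c,*p[0],.030)[:2]*1000 for p in cn],np.float32)),'as lid',atz(c,b[0]+b[2]/2,b[1]+b[3]/2,.126).round(3))
E
python3 nest.py
```

```text
time_s: 16.9
tcp_pos: [0.4357, 0.0404, 0.0287]
eef_rot: [180.0, 0.0, -178.2]
contact_force: [-3.0, 1.1, 2.4]
gripper_width: 0.0001
gripper_force: 1.5
time_s: 17.4
tcp_pos: [0.4504, 0.0406, 0.0283]
eef_rot: [-180.0, -0.0, -178.2]
contact_force: [-2.2, -0.6, 1.5]
gripper_width: 0.0006
gripper_force: 1.3
[-2.2 -0.6  1.5]
scene [325 223  13  19 171] ((456.9304504394531, 45.80317687988281), (35.26948165893555, 65.10100555419922), 56.80925750732422) as lid [0.515 0.008 0.126]
scene [344 232  20  18 271] ((516.9058837890625, 84.73046875), (55.13072204589844, 59.57901382446289), 57.92689514160156) as lid [0.571 0.044 0.126]
scene [332 251  37  26 137] ((568.5531005859375, 35.5726318359375), (80.93372344970703, 70.33503723144531), 2.131380796432495) as lid [ 0.626 -0.005  0.126]
side [311 265  19  17 263] ((507.56121826171875, -69.48625183105469), (74.38811492919922, 52.36373519897461), 61.62263107299805) as lid [0.566 0.04  0.126]
side [347 273  11  25 192] ((454.0455017089844, 20.250659942626953), (105.10235595703125, 28.33325958251953), 58.394798278808594) as lid [0.518 0.122 0.126]
side [302 295  39  22 197] ((566.8654174804688, 44.30189514160156), (81.15135955810547, 83.98085021972656), 1.556956171989441) as lid [0.624 0.153 0.126]
side [295 334  17  20 249] ((678.6781616210938, 157.55618286132812), (65.02610778808594, 39.56318664550781), 62.26368713378906) as lid [0.72  0.245 0.126]
```

It pushes with the expected -2.5 N, and the carriage and jar moved 16 mm together. Continuing.

```bash

python3 -m creep '[[0,0.15,0.005,0,0,0,0],[0,0.2,0.006,0,0,0,0],[0,0.2,0.006,0,0,0,0],[0,0.2,0.006,0,0,0,0],[0,0.2,0.006,0,0,0,0],[0,0.2,0.006,0,0,0,0],[0,0.2,0.006,0,0,0,0],[0,0.2,0.006,0,0,0,0]]'
python3 -m creep '[[0,0.2,0.006,0,0,0,0],[0,0.2,0.006,0,0,0,0],[0,0.2,0.006,0,0,0,0],[0,0.2,0.006,0,0,0,0],[0,0.2,0.006,0,0,0,0],[0,0.2,0.006,0,0,0,0],[0,0.2,0.006,0,0,0,0],[0,0.1,0.003,0,0,0,0]]'
python3 -m creep '[[0,0.1,0.003,0,0,0,0],[0,0.1,0.003,0,0,0,0],[0,0.1,0.003,0,0,0,0],[0,0.05,0,0,0,0,0]]'
python3 -m creep '[[0,0.06,0,0,0,0,0],[0,0.06,0,0,0,0,0],[0,0.06,0,0,0,0,0]]'
```

```text
time_s: 18.17
tcp_pos: [0.4896, 0.0419, 0.0282]
eef_rot: [-180.0, -0.0, -178.2]
contact_force: [-2.7, 0.7, -0.5]
gripper_width: 0.0003
gripper_force: 1.4
time_s: 18.83
tcp_pos: [0.5275, 0.0431, 0.0283]
eef_rot: [-180.0, 0.0, -178.2]
contact_force: [-3.0, -0.1, -0.8]
gripper_width: 0.0007
gripper_force: 1.3
time_s: 19.17
tcp_pos: [0.5357, 0.0434, 0.0283]
eef_rot: [180.0, 0.0, -178.2]
contact_force: [-2.4, 1.4, -1.2]
gripper_width: 0.0002
gripper_force: 1.3
time_s: 19.42
tcp_pos: [0.5401, 0.0435, 0.0284]
eef_rot: [180.0, 0.0, -178.2]
contact_force: [-2.1, 1.3, -1.2]
gripper_width: 0.0004
gripper_force: 1.3
```

```bash

python3 -m creep '[[0,0.08,0,0,0,0,0],[0,0.08,0,0,0,0,0],[0,0.04,0,0,0,0,0],[0,0,0,0,0,0,0]]'
python3 -m creep '[[0,0.06,0,0,0,0,0],[0,0.04,0,0,0,0,0],[0,0,0,0,0,0,0]]'
python3 nest.py
```

```text
time_s: 19.75
tcp_pos: [0.5456, 0.0434, 0.0285]
eef_rot: [180.0, 0.0, -178.1]
contact_force: [-1.2, 0.3, -1.4]
gripper_width: 0.0002
gripper_force: 0.6
time_s: 20.0
tcp_pos: [0.5473, 0.0433, 0.0284]
eef_rot: [-180.0, -0.0, -178.2]
contact_force: [-3.5, 1.3, 0.4]
gripper_width: 0.0005
gripper_force: 1.8
[-3.5  1.3  0.4]
scene [344 247  13  19 148] ((556.1209716796875, 47.173675537109375), (31.642854690551758, 64.0041732788086), 51.53199768066406) as lid [0.607 0.008 0.126]
scene [367 264  14  12  87] ((627.27587890625, 70.12716674804688), (46.9113883972168, 21.738256454467773), 6.452661991119385) as lid [0.673 0.036 0.126]
scene [352 275  26  28 108] ((665.551513671875, 20.564376831054688), (38.30277633666992, 81.89688873291016), 87.0228042602539) as lid [ 0.707 -0.015  0.126]
side [277 280  20  14 215] ((619.4052124023438, -60.45259475708008), (56.73724365234375, 54.037113189697266), 61.65573501586914) as lid [0.667 0.048 0.126]
side [317 284  11  26 184] ((552.380126953125, 23.082080841064453), (105.4979019165039, 26.371063232421875), 65.1263427734375) as lid [0.606 0.125 0.126]
side [273 305  37  26 198] ((662.889404296875, 47.91616439819336), (81.15728759765625, 84.8724365234375), 1.7730604410171509) as lid [0.707 0.156 0.126]
side [295 334  17  20 249] ((678.6781616210938, 157.55618286132812), (65.02610778808594, 39.56318664550781), 62.26368713378906) as lid [0.72  0.245 0.126]
```

```bash

python3 -m creep '[[0,0.06,0,0,0,0,0],[0,0.04,0,0,0,0,0],[0,0,0,0,0,0,0]]'
python3 -m creep '[[0,0.06,0,0,0,0,0],[0,0.04,0,0,0,0,0],[0,0,0,0,0,0,0]]'
```

```text
time_s: 20.35
tcp_pos: [0.5472, 0.0429, 0.0281]
eef_rot: [-180.0, -0.3, -178.2]
contact_force: [-12.0, 4.2, 8.4]
gripper_width: 0.0002
gripper_force: 6.3
time_s: 20.6
tcp_pos: [0.5471, 0.0425, 0.0278]
eef_rot: [-179.9, -0.5, -178.2]
contact_force: [-20.7, 6.9, 13.8]
gripper_width: 0.0004
gripper_force: 10.5
```

Hard stop reached (-20 N). Back off, rise, and go above the knob.

```bash

python3 -m creep '[[0,-0.3,0,0,0,0,0],[0,-0.5,0,0,0,0,0],[0,-0.4,0,0,0,0,0],[0,0,0,0.5,0,0,0],[0,0,0,1,0,0,0],[0,0,0,1,0,0,0],[0,0,0,1,0,0,0],[0,0,0,1,0,0,0]]'
python3 -m creep '[[0,0,0,1,0,0,0],[0,0,0,1,0,0,0],[0,0,0,1,0,0,0],[0,0,0,1,0,0,0],[0,0,0,1,0,0,0],[0,0,0,1,0,0,0],[0,0,0,0.8,0,0,0],[0,0,0,0,0,0,0]]'
python3 -m creep '[[0,0.5,0,0,0,0,0],[0,0.9,0.05,0,0,0,0],[0,0.9,0.05,0,0,0,0],[0,0.9,0,0,0,0,0],[0,0.9,0,0,0,0,0],[0,0.9,0,0,0,0,0],[0,0.5,0,0,0,0,0],[0,0,0,0,0,0,0]]'
python3 nest.py
python3 - <<'E'
from h import *
for n in ['scene','side']:
    c=shot(n);h=cv2.cvtColor(c['frame'],cv2.COLOR_RGB2HSV);m=cv2.inRange(h,(0,180,100),(4,255,255));k,l,s,ct=cv2.connectedComponentsWithStats(m)
    for i in range(1,k):
        if abs(ct[i]-proj(c,(.662,.046,.25))).max()<15 and s[i,4]>30: print(n,s[i],atz(c,*ct[i],.251).round(4))
E
```

```text
time_s: 21.27
tcp_pos: [0.5227, 0.0432, 0.1424]
eef_rot: [-180.0, 0.1, -178.1]
contact_force: [0.7, -0.3, -0.7]
gripper_width: 0.0003
gripper_force: 0.0
time_s: 21.93
tcp_pos: [0.5246, 0.0433, 0.3159]
eef_rot: [179.9, 0.5, -178.1]
contact_force: [0.6, 0.3, -0.7]
gripper_width: 0.0003
gripper_force: 0.0
time_s: 22.6
tcp_pos: [0.6622, 0.0455, 0.3076]
eef_rot: [-179.9, -0.2, -178.2]
contact_force: [-0.6, 0.7, -1.3]
gripper_width: 0.0004
gripper_force: 0.0
[-0.6  0.7 -1.3]
scene [345 246  13  20 152] ((554.6339111328125, 47.782562255859375), (32.20338821411133, 68.1429443359375), 48.847862243652344) as lid [0.607 0.011 0.126]
scene [367 264  14  12  87] ((627.27587890625, 70.12716674804688), (46.9113883972168, 21.738256454467773), 6.452661991119385) as lid [0.673 0.036 0.126]
scene [352 275  26  28 107] ((665.551513671875, 20.564376831054688), (38.30277633666992, 81.89688873291016), 87.0228042602539) as lid [ 0.707 -0.015  0.126]
side [277 280  20  14 215] ((619.4052124023438, -60.45259475708008), (56.73724365234375, 54.037113189697266), 61.65573501586914) as lid [0.667 0.048 0.126]
side [317 284  11  26 191] ((551.6500244140625, 23.448780059814453), (104.43789672851562, 27.641504287719727), 61.7643928527832) as lid [0.606 0.125 0.126]
side [273 305  37  26 200] ((662.889404296875, 47.91616439819336), (81.15728759765625, 84.8724365234375), 1.7730604410171509) as lid [0.707 0.156 0.126]
side [295 334  17  20 249] ((678.6781616210938, 157.55618286132812), (65.02610778808594, 39.56318664550781), 62.26368713378906) as lid [0.72  0.245 0.126]
scene [371 230  18  18 236] [0.6624 0.0458 0.251 ]
side [278 238  18  15 228] [0.6613 0.044  0.251 ]
```

Over the knob (0.662,0.046). Descending until contact.

```bash

python3 -m creep '[[0,0,0,-0.6,0,0,0],[0,0,0,-0.6,0,0,0],[0,0,0,-0.4,0,0,0],[0,0,0,-0.2,0,0,0],[0,0,0,-0.2,0,0,0],[0,0,0,0,0,0,0]]'
python3 -m creep '[[0,0,0,-0.2,0,0,0],[0,0,0,-0.2,0,0,0],[0,0,0,-0.2,0,0,0]]'
python3 -m creep '[[0,0,0,-0.2,0,0,0],[0,0,0,-0.2,0,0,0],[0,0,0,-0.2,0,0,0]]'
```

```text
time_s: 23.3
tcp_pos: [0.6595, 0.0458, 0.2604]
eef_rot: [-180.0, -0.0, -178.1]
contact_force: [0.5, -0.1, -0.4]
gripper_width: 0.0003
gripper_force: 0.0
time_s: 23.55
tcp_pos: [0.6601, 0.0458, 0.2459]
eef_rot: [180.0, 0.0, -178.2]
contact_force: [-0.3, -0.5, 0.3]
gripper_width: 0.0003
gripper_force: 0.0
time_s: 23.8
tcp_pos: [0.6599, 0.0458, 0.2304]
eef_rot: [-180.0, -0.0, -178.2]
contact_force: [-1.1, 0.8, 3.4]
gripper_width: 0.0003
gripper_force: 1.6
```

Contact comes at a reported z of about 0.24, the same 20 mm offset. The stop should be near 0.208.

```bash

python3 -m creep '[[0,0,0,-0.15,0,0,0],[0,0,0,-0.15,0,0,0],[0,0,0,-0.15,0,0,0],[0,0,0,-0.15,0,0,0]]'
python3 -m creep '[[0,0,0,-0.12,0,0,0],[0,0,0,-0.12,0,0,0],[0,0,0,0,0,0,0]]'
python3 -m creep '[[0,0,0,-0.1,0,0,0],[0,0,0,-0.1,0,0,0],[0,0,0,0,0,0,0]]'
```

```text
time_s: 24.13
tcp_pos: [0.66, 0.0458, 0.2163]
eef_rot: [-180.0, 0.0, -178.1]
contact_force: [-2.7, 0.5, 6.3]
gripper_width: 0.0007
gripper_force: 3.3
time_s: 24.38
tcp_pos: [0.66, 0.0458, 0.2109]
eef_rot: [-180.0, 0.1, -178.1]
contact_force: [-4.2, 0.3, 8.2]
gripper_width: 0.0006
gripper_force: 3.8
time_s: 24.63
tcp_pos: [0.6601, 0.0457, 0.2067]
eef_rot: [-180.0, 0.1, -178.1]
contact_force: [-5.5, 0.0, 10.3]
gripper_width: 0.0006
gripper_force: 5.4
```

```bash

python3 -m creep '[[0,0,0,-0.1,0,0,0],[0,0,0,-0.1,0,0,0],[0,0,0,0,0,0,0]]'
python3 -m creep '[[0,0,0,-0.1,0,0,0],[0,0,0,-0.1,0,0,0],[0,0,0,0,0,0,0]]'
python3 -m creep '[[0,0,0,-0.08,0,0,0],[0,0,0,-0.08,0,0,0],[0,0,0,0,0,0,0]]'
```

```text
time_s: 24.88
tcp_pos: [0.6602, 0.0458, 0.203]
eef_rot: [-180.0, 0.2, -178.1]
contact_force: [-7.2, 0.7, 17.7]
gripper_width: 0.0006
gripper_force: 8.9
time_s: 25.13
tcp_pos: [0.6605, 0.0457, 0.2028]
eef_rot: [-180.0, 0.4, -178.0]
contact_force: [-19.5, 4.1, 40.8]
gripper_width: 0.0001
gripper_force: 20.5
time_s: 25.38
tcp_pos: [0.6608, 0.0457, 0.2026]
eef_rot: [-180.0, 0.6, -178.0]
contact_force: [-27.4, 5.9, 58.8]
gripper_width: 0.0005
gripper_force: 29.7
```

Stop reached: z stays at 0.2026 while the force climbs. I'll let the plunger rise and retreat clear, then verify.

```bash

python3 - <<'E'
from h import *
c=shot('side');h=cv2.cvtColor(c['frame'],cv2.COLOR_RGB2HSV);m=cv2.inRange(h,(0,180,100),(4,255,255));k,l,s,ct=cv2.connectedComponentsWithStats(m)
for i in range(1,k):
    if abs(ct[i]-proj(c,(.662,.046,.24))).max()<25 and s[i,4]>30: print(s[i],ct[i],'pred up/down',proj(c,(.662,.046,.251)),proj(c,(.662,.046,.221)))
E
python3 -m creep '[[0,0,0,0.3,0,0,0],[0,0,0,0.4,0,0,0],[0,0,0,0.4,0,0,0],[0,0,0,0.6,0,0,0],[0,0,0,1,0,0,0],[0,0,0,1,0,0,0],[0,0,0,1,0,0,0],[0,0,0,0,0,0,0]]'
python3 -m creep '[[0,-0.5,0,0,0,0,0],[0,-1,0,0,0,0,0],[0,-1,0,0,0,0,0],[0,-1,0,0,0,0,0],[0,-0.5,0,0,0,0,0],[0,0,0,0,0,0,0],[0,0,0,0,0,0,0],[0,0,0,0,0,0,0]]'
python3 nest.py
python3 - <<'E'
from h import *
for n in ['scene','side']:
    c=shot(n);h=cv2.cvtColor(c['frame'],cv2.COLOR_RGB2HSV);m=cv2.inRange(h,(0,180,100),(4,255,255));k,l,s,ct=cv2.connectedComponentsWithStats(m)
    for i in range(1,k):
        if abs(ct[i]-proj(c,(.662,.046,.24))).max()<25 and s[i,4]>30: print(n,s[i],ct[i],atz(c,*ct[i],.251).round(4))
    print('lid ctr proud/home',proj(c,(.663,.046,.126)),proj(c,(.663,.046,.1175)))
E
```

```text
[279 250  17  13 132] [286.09848485 257.32575758] pred up/down [286.67297672 245.81537997] [287.06462156 255.83466237]
time_s: 26.1
tcp_pos: [0.662, 0.0456, 0.314]
eef_rot: [180.0, 0.5, -178.1]
contact_force: [0.3, -0.4, 2.1]
gripper_width: 0.0002
gripper_force: 0.0
time_s: 26.77
tcp_pos: [0.5604, 0.0459, 0.3082]
eef_rot: [180.0, 0.0, -178.1]
contact_force: [-0.5, 0.9, 0.7]
gripper_width: 0.0003
gripper_force: 0.0
[-0.5  0.9  0.7]
scene [345 246  13  20 152] ((554.6339111328125, 47.782562255859375), (32.20338821411133, 68.1429443359375), 48.847862243652344) as lid [0.607 0.011 0.126]
scene [366 264  16  14 120] ((631.4728393554688, 69.17991638183594), (51.2292366027832, 28.047950744628906), 19.0617618560791) as lid [0.676 0.035 0.126]
scene [352 275  26  28 107] ((665.551513671875, 20.564376831054688), (38.30277633666992, 81.89688873291016), 87.0228042602539) as lid [ 0.707 -0.015  0.126]
side [278 281  19  16 253] ((621.8580322265625, -52.10773468017578), (65.76321411132812, 50.506099700927734), 63.532684326171875) as lid [0.669 0.056 0.126]
side [317 284  11  26 193] ((551.6500244140625, 23.448780059814453), (104.43789672851562, 27.641504287719727), 61.7643928527832) as lid [0.606 0.125 0.126]
side [273 305  37  26 199] ((662.889404296875, 47.91616439819336), (81.15728759765625, 84.8724365234375), 1.7730604410171509) as lid [0.707 0.156 0.126]
side [295 334  17  20 249] ((678.6781616210938, 157.55618286132812), (65.02610778808594, 39.56318664550781), 62.26368713378906) as lid [0.72  0.245 0.126]
scene [371 230  18  18 241] [379.02489627 238.25726141] [0.6628 0.0458 0.251 ]
lid ctr proud/home [374.73784469 265.51343398] [374.46214315 267.22253161]
side [278 238  18  15 229] [286.5371179  245.29694323] [0.6614 0.0439 0.251 ]
lid ctr proud/home [287.89191381 286.08748684] [287.99498066 288.6715984 ]
```

Verified: the knob fell 30 mm (to its stop) and is back up. The lid's lower edge dropped 3 px (about 8.5 mm, home), and the nest is unchanged at x≈0.663. The arm is clear.

```bash
python3 -c "
from plant import close_job
print(close_job())"
```

```text
the job is handed in; nothing more can be done
None
```

I handed the job in. By the camera and force readings, the jar is upright in the nest, the carriage is fully in, the lid was pressed home and the plunger is back up. My first push skimmed over the push plate without moving the carriage; the second, lower push worked.

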